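# Roll a bottle label-up, load it and dock its carrier under the label reader

### The job

The amber dropper bottle lies on the green mat with its label turned away. Roll it along the mat until the middle of the label faces straight up, then lay it label-up in the V-shaped cradle of the blue carrier (either way round) and push the carrier along the rollers under the white read head, fully home against its stop, so that the sprung catch comes back out behind it. Do not drop or fling the bottle, and leave the other things on the bench where they are.

Things in the scene. Friction and masses are not known exactly. Their poses are not given: they have to be found in the camera images.
- bottle: Amber dropper bottle, 98 mm long, about 0.1 kg, lying on the mat. Origin: centre of its flat base; z runs along the bottle to the black cap. Body 36 mm in diameter for the first 62 mm, then cap 22 mm to 78 mm, nozzle 12 mm. One turn in 113 mm of rolling. It rolls without slipping and runs on after a push: some 5 mm after one at 20 mm/s, up to 10 mm after one at 60 mm/s.
- label (a point): Middle of the bottle's cream label, on the surface 27 mm from the base. The label covers 157 degrees round the amber body. This point's and the bottle's x axis point INTO the bottle here: the label faces along minus x and is up when x points straight down.
- mat: Green rubber bench mat, fixed, 4 mm thick, 150 x 240 mm. Origin: middle of its underside, on the bench. Its frame stands on edge: x straight down, y level along the 240 mm (the way the bottle rolls), z level along the 150 mm, the way the bottle's cap points at the start. The lying bottle's axis is 22 mm above the bench.
- carrier: Blue plastic carrier, loose on the rollers, 122 mm long (x, pointing into the bay), 70 mm wide (y), about 0.2 kg. Origin: middle of its flat underside, 39 mm above the bench. End walls 50 mm wide, 6 mm thick, 40 mm high; side walls only 16 mm high; upright corners cut off 10 mm at 45 degrees. It stays put under a push of about 1 N.
- cradle (a point): Middle of the carrier's cradle, 30 mm above the carrier's origin: a black V trough along the carrier's x, 110 mm long between the end walls. A bottle resting in it has its axis through this point, along x. The V's edges end 13 mm below that axis, so fingers may reach about 10 mm below it on either side.
- rear_wall (a point): Where to push: outer face of the carrier's rear end wall (small yellow patch), 61 mm behind the carrier's origin and 30 mm above it. The wall shows from the rail tops, 50 mm above the bench, up to 79 mm.
- reader: Label reader, fixed: grey base 330 x 104 mm with 14 free-turning rollers (tops 39 mm above the bench) between aluminium rails (inner faces y = +-37 mm, tops 50 mm), and a white read head overhanging the far half. Origin on the bench under the track; x runs along the track into the bay, z up. Head: x = 8 to 166 mm, y = -68 to +54 mm, underside 105 mm, top 186 mm; closed at the back, -y.
- mouth (a point): Middle of the lower front edge of the read head, 105 mm above the bench. The rear wall of a carrier that is home stands 16 mm inside this edge, so an upright gripper meets the head before the carrier is home: push with the tool leaning back some 30 to 45 degrees, fingertips forward under the edge.
- bay_home (a point): Where the carrier's origin is when it is fully home (front wall on the rubber buffer of the end stop): on the roller tops, 85 mm ahead of the reader's origin; axes as the reader's. The carrier starts about 170 mm short of it.
- catch (a joint): Sprung catch with a brass roller in the +y side rail at the mouth: 0 = fully out in the track, grows (m) as it is pushed aside. The carrier meets it some 112 mm short of home and needs 8 to 15 N to push it about 4 mm aside, then runs on with a few N to the stop; there the catch springs back to 1 or 2 mm behind its cut-off corner. 15 to 25 N on the stop is fine.
- blue_cap_bottle: A white dropper bottle with a blue cap, standing, 36 mm across, 98 mm high, behind the mat; leave it alone. Origin under its base.
- orange_cap_bottle: A white dropper bottle with an orange cap, standing, same size, behind the mat; leave it alone. Origin under its base.
- timer: A white bench timer, 58 x 66 x 66 mm, at the back; leave it alone. Origin under its middle.
- slide_box: A blue card box of slides, 30 x 82 x 28 mm, behind the mat; leave it alone. Origin under its middle.
- tape_roll: A green tape roll, 52 mm across, 19 mm high, lying in front of the reader, on the robot's side; leave it alone. Origin under its middle.
- marker: A marker pen with a red cap, 130 mm long, 15 mm high, lying at the left front of the bench; leave it alone. Origin under its middle.
- film_roll: A white roll of film, 60 mm across, 50 mm high, standing at the right; leave it alone. Origin under its middle.
Things that resemble listed ones, but are neither listed nor needed, are in the scene too. There is more than one size of the carrier; the one meant has the size given above.

How it is judged:
On the way, in this order (a step that is already met when the one before it is completed fails the run):
1. the bottle lies at rest on the mat with the middle of its label within 20 degrees of straight up (angle between bottle's own x axis and vertical above 2.792 rad and height (world z) of bottle between 0.017 and 0.027 m and y of bottle in the frame of mat between -0.12 and 0.12 m and linear speed of bottle below 0.02 m/s), for 0.3 s.
2. the bottle lies label-up in the carrier's cradle, let go (angle between bottle's own x axis and vertical above 2.842 rad and z of bottle in the frame of carrier between 0.024 and 0.036 m and y of bottle in the frame of carrier between -0.006 and 0.006 m and angle between the z axis of bottle and the x axis of carrier, either way round below 0.12 rad and contact force between the fingers and bottle below 0.05 N), for 0.2 s.
3. the carrier is home under the head and the catch is back out behind it (x of carrier in the frame of bay_home between -0.003 and 0.003 m and value of joint catch below 0.003 m), for 0.2 s.
At the end, for the whole second after the job is handed in: the bottle lies at rest in the carrier's V cradle (axis within 6 mm and 7 degrees of the cradle's), the middle of its label within 17 degrees of straight up; the carrier stands at rest within 3 mm of home with the catch out behind it (joint under 3 mm) (all of step 2 and all of step 3 and linear speed of each of bottle, carrier below 0.02 m/s); the robot touches nothing.
It fails at once if a bystander is shifted by more than 30 mm (distance of any of blue_cap_bottle, orange_cap_bottle, timer, slide_box, tape_roll, marker, film_roll from where it was at the start of the episode above 0.03 m).
It fails at once if the bottle is dropped or flung: over 0.7 m/s with no finger on it (linear speed of bottle above 0.7 m/s and contact force between the fingers and bottle below 0.05 N).
It also fails if it takes over 58 s, if anything falls off the work surface, if the arm or the gripper's body presses on something with over 40 N, if the wrist force passes 120 N, or if a joint passes its speed limit or range.

### The arm

A 7-joint arm with a two-finger parallel gripper is mounted at the origin on a cart in front of the work surface, level with it; the furniture and walls round the work are solid. World frame = base frame: x ahead of the robot, y to its left, z up, the work surface at z = 0. Lengths are in m, angles in rad, forces in N, time in s.
With the tool pointing down it reaches from about 0.425 to 0.925 m from the base axis. Payload 6.8 kg.
Tool frame: the origin (TCP) lies midway between the tips of the shut fingers; the grasp point (between the pads) lies r.grip_point_offset behind it (r.grip_point_offset is the distance from the TCP to the grasp point, in m); z points along the fingers, y is the line along which they close (so a half turn about z gives the same grasp; the last joint's range is limited). The gripper opens to 85 mm and grips with 20 to 120 N. Pads are 22 mm wide; open, the fingers measure 114 mm over their backs; the gripper's body (76 mm by 85 mm) begins 54 mm behind the grasp point. The pads swing forward as they close: fully open they stand 13 mm farther back than shut.
Start: joints at [1.237, 0.477, 0.022, 1.555, -0.011, 1.109, -0.083], TCP at [0.151, -0.658, 0.231] pointing down, gripper open.
Joint ranges: [-2.96, 2.96], [-0.34, 2.1], [-1.41, 1.46], [0.24, 2.44], [-1.37, 4.51], [0.17, 1.92], [-2.96, 2.96]. Speed limits (rad/s): [2.39, 2.39, 3.14, 3.14, 3.14, 3.14, 3.14].

### API

Orientations are given as a rotation vector (axis times angle).
In Python, from bench import r gives the robot as it stands. The module is installed in compiled form; this text tells all that it offers.
- The arm moves only by the shell command python3 -m crank 'ROWS' [FORCE]. ROWS is JSON, a list of rows, each a list of 5 numbers: the shift along the world's x, y, z in units of 200 mm (1.0 is 200 mm), then the turn about the world's z in units of 45 degrees (1.0 is 45 degrees), then the opening, from -1 (shut) to 1 (fully open). In form: [[dx, dy, dz, turn, jaw], ...]. A call has 1 to 8 rows; each row shifts and turns the commanded pose from where the row before left it; what a row does not reach is not made up. A row lasts 1/12 s, in which the tool goes at most 41.7 mm and 7.16 degrees, less where a joint would pass 70% of its speed; a pose out of reach is approached as far as the arm can. A call with a number of a shift or a turn outside -1 to 1 is refused whole. A call with a gripper value outside its range is refused whole. The fingers move at their own pace and stop on an object; FORCE is the grip in N (left out, the last holds). Time passes only in rows, so rows that do not move let the fingers close. It gives the time, the measured TCP pose, the force, the opening and the grip force at its end, in the units of the state.
- r.get_obs(): the state, without advancing time (a new reading comes with each control period).
- r.grab_frame(name): name is "side" or "top"; returns the picture (480x640x3 uint8, blue, green, red); there is no depth.
- r.camera_model(name): a dict with "fx", "fy", "cx", "cy" (pixels), "R" (3x3) and "t" (3): a world point X has camera coordinates R X + t. Camera axes: x right, y down, z forward; pixel columns grow to the right and rows downward; lengths in m; the calibration is good to about 2 mm. A picture is of the moment at which its call begins. camera_model takes no time and is no camera call.
- r.hand_in(): hands the job in; it is judged then, once.
The state is a dict: "clock": time; "joints": joint angles; "qvel": joint speeds; "tau": joint torques, N m; "tcp_pos": TCP position; "orientation": TCP orientation; "contact_force": force on the tool from outside, world axes, zero at the start; "moment": the same for the moment, N m; "grip_width": finger opening in m; "gripper_force": force on a finger pad.
Only numpy, scipy, OpenCV 4.12 (cv2) and the standard library are available. Lean on these libraries where they do the work, as an engineer would, in place of code of your own. Each camera call takes 0.05 s, during which the arm holds its last target. There are 200 camera calls.

## Working session

There is one attempt and no reset: what is moved stays moved. The work goes in short steps, Python scripts to look and compute and a shell command to move; the robot and the scene stay as the last step left them, time stands still between calls to the robot, and variables do not carry over. Pictures are saved under pics/ and viewed, at most 13 in all, crops included, and the job is handed in when it is done.

```bash
mkdir -p pics; python3 - <<'E'
from bench import r
import cv2
o=r.get_obs(); print({k:o[k] for k in('clock','tcp_pos','orientation','grip_width','contact_force')}, r.grip_point_offset)
for n in('side','top'):
    cv2.imwrite(f'pics/{n}0.png',r.grab_frame(n)); m=r.camera_model(n); print(n,m)
E
```

```text
{'clock': 0.0, 'tcp_pos': array([ 0.15098176, -0.6572938 ,  0.23033645]), 'orientation': array([-3.11983548e+00, -3.53672865e-01,  4.79646010e-04]), 'grip_width': 0.08555301860348327, 'contact_force': array([ 0.53884203, -0.38127842,  0.13965408])} 0.0187
side {'fx': 582.5513440299501, 'fy': 582.5513440299501, 'cx': 320.50984002526354, 'cy': 239.62238706499372, 'R': array([[-0.86155335, -0.5075717 , -0.00983788],
       [-0.26958368,  0.47384069, -0.83833146],
       [ 0.43017492, -0.71961515, -0.54507208]]), 't': array([0.42725056, 0.14605278, 1.46472639])}
top {'fx': 568.1280092427222, 'fy': 568.1280092427222, 'cx': 327.686940775828, 'cy': 240.82909383228167, 'R': array([[ 0.08989887, -0.99593778,  0.00511205],
       [-0.97256268, -0.08889242, -0.21498829],
       [ 0.21456938,  0.01435541, -0.97660325]]), 't': array([0.03884239, 0.46426872, 1.55037792])}
```

View pics/side0.png

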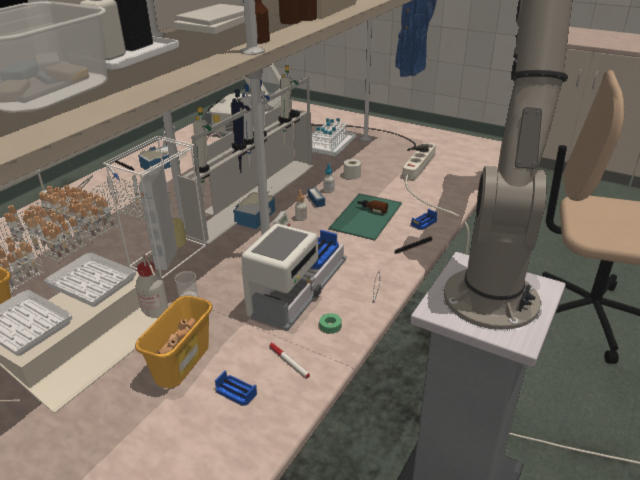

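View pics/top0.png

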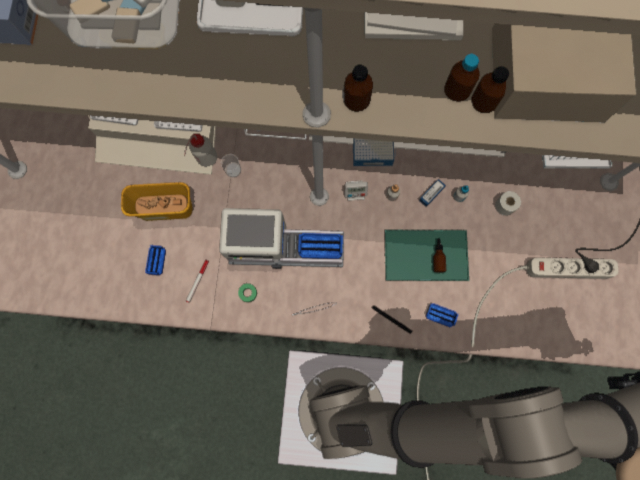

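```bash
cat > h.py <<'E'
from bench import r
import cv2, numpy as np
M={n:r.camera_model(n) for n in('side','top')}
def ray(n,u,v):
    m=M[n]; R=np.array(m['R']); t=np.array(m['t'])
    d=R.T@np.array([(u-m['cx'])/m['fx'],(v-m['cy'])/m['fy'],1]); return -R.T@t,d
def onz(n,u,v,z):
    c,d=ray(n,u,v); return c+d*(z-c[2])/d[2]
def proj(n,X):
    m=M[n]; p=np.array(m['R'])@np.array(X)+m['t']; return m['fx']*p[0]/p[2]+m['cx'],m['fy']*p[1]/p[2]+m['cy']
def crop(im,x0,y0,x1,y1,w,h): return cv2.resize(im[y0:y1,x0:x1],(w,h),interpolation=cv2.INTER_CUBIC)
E
python3 - <<'E'
from h import *
t=cv2.imread('pics/top0.png');s=cv2.imread('pics/side0.png')
a=np.hstack([crop(t,380,225,476,297,400,300),crop(s,325,185,405,245,400,300)])
b=np.hstack([crop(t,215,200,351,302,400,300),crop(s,240,225,350,308,400,300)])
cv2.imwrite('pics/z1.png',np.vstack([a,b]))
h=cv2.cvtColor(t,cv2.COLOR_BGR2HSV); hs=cv2.cvtColor(s,cv2.COLOR_BGR2HSV)
def big(m,box):
    q=np.zeros_like(m);x0,y0,x1,y1=box;q[y0:y1,x0:x1]=m[y0:y1,x0:x1]
    c=max(cv2.findContours(q,cv2.RETR_EXTERNAL,2)[0],key=cv2.contourArea); return c
g=big(cv2.inRange(h,(65,60,20),(95,255,140)),(370,215,480,295))
rc=cv2.boxPoints(cv2.minAreaRect(cv2.convexHull(g))); print('mat',[onz('top',*p,.004).round(4) for p in rc])
b=big(cv2.inRange(h,(105,120,40),(130,255,255)),(285,220,350,270))
rc=cv2.minAreaRect(b);print('carrier top',rc,[onz('top',*p,.07).round(4) for p in cv2.boxPoints(rc)])
k=big(cv2.inRange(h,(0,60,0),(20,255,120))|cv2.inRange(h,(0,0,0),(180,255,45)),(425,235,455,278))
rc=cv2.minAreaRect(k);print('bottle',rc,[onz('top',*p,.022).round(4) for p in cv2.boxPoints(rc)])
E
```

```text
mat [array([ 0.3726, -0.092 ,  0.004 ]), array([ 0.5164, -0.0821,  0.004 ]), array([ 0.5385, -0.3234,  0.004 ]), array([ 0.3942, -0.3287,  0.004 ])]
carrier top ((320.0, 245.0), (24.0, 44.0), 90.0) [array([0.4693, 0.1649, 0.07  ]), array([0.4805, 0.0426, 0.07  ]), array([0.4125, 0.0369, 0.07  ]), array([0.4015, 0.158 , 0.07  ])]
bottle ((438.5, 255.0), (13.0, 34.0), 0.0) [array([ 0.4018, -0.2218,  0.022 ]), array([ 0.5007, -0.2168,  0.022 ]), array([ 0.5041, -0.254 ,  0.022 ]), array([ 0.4052, -0.2586,  0.022 ])]
```

View pics/z1.png

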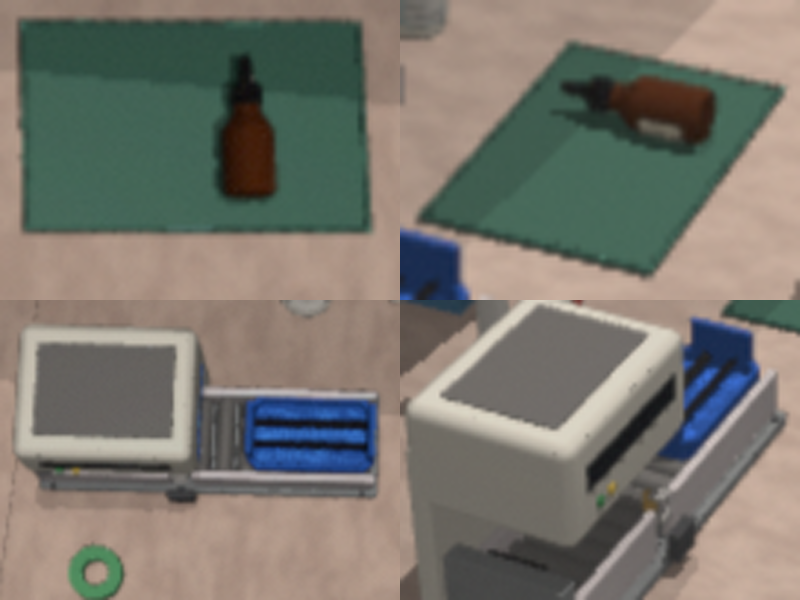

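```bash
python3 - <<'E'
from h import *
s=cv2.imread('pics/side0.png');t=cv2.imread('pics/top0.png')
# label in side view
sub=s[190:222,355:395].astype(int)
m=((sub.min(2)>75)&(abs(sub[...,2]-sub[...,1])<40)&(sub[...,2]>sub[...,0])).astype(np.uint8)
n,l,st,c=cv2.connectedComponentsWithStats(m); print(st[1:]+np.array([355,190,0,0,0]))
for row in range(204,217): print(row,[tuple(s[row,u]) [2] for u in range(368,386)])
# upper edge points onto the cylinder
B=np.array([.4035,-.242,.022]); yaw=np.radians(4.8); a=np.array([np.cos(yaw),np.sin(yaw),0]); q=np.array([-a[1],a[0],0])
for u,v in((372.4,208.8),(377,209.6),(381.4,210.6)):
    o,d=ray('side',u,v); 
    f=lambda w:np.array([w@q,w[2]])
    p=f(o-B);e=f(d); A,Bq,C=e@e,2*p@e,p@p-.018**2
    D=Bq*Bq-4*A*C; k=(-Bq-np.sqrt(max(D,0)))/2/A; X=o+k*d-B
    print('edge',u,v,D>0,'along',round(X@a,4),'deg',np.degrees(np.arctan2(X[2],X@q)).round(1))
print('rearwall top',onz('side',320.3,230,.079),onz('side',336.8,234.4,.079))
for z,(u,v) in ((.05,(203,392)),(.05,(375,397)),(.05,(195,478)),(.05,(377,488))): print('rail',onz('top',215+u/2.941,200+(v-300)/2.941,z).round(4))
E
```

```text
[[355 190  40  12 305]
 [373 209   8   3  11]
 [388 213   7   9  33]]
204 [np.uint8(59), np.uint8(55), np.uint8(57), np.uint8(65), np.uint8(70), np.uint8(71), np.uint8(72), np.uint8(73), np.uint8(74), np.uint8(75), np.uint8(78), np.uint8(78), np.uint8(79), np.uint8(80), np.uint8(80), np.uint8(80), np.uint8(82), np.uint8(78)]
205 [np.uint8(48), np.uint8(49), np.uint8(53), np.uint8(60), np.uint8(63), np.uint8(65), np.uint8(66), np.uint8(67), np.uint8(69), np.uint8(70), np.uint8(71), np.uint8(73), np.uint8(74), np.uint8(75), np.uint8(75), np.uint8(76), np.uint8(75), np.uint8(64)]
206 [np.uint8(42), np.uint8(45), np.uint8(49), np.uint8(54), np.uint8(57), np.uint8(59), np.uint8(59), np.uint8(61), np.uint8(63), np.uint8(64), np.uint8(66), np.uint8(67), np.uint8(68), np.uint8(69), np.uint8(70), np.uint8(72), np.uint8(70), np.uint8(57)]
207 [np.uint8(45), np.uint8(42), np.uint8(45), np.uint8(49), np.uint8(51), np.uint8(53), np.uint8(54), np.uint8(56), np.uint8(55), np.uint8(58), np.uint8(59), np.uint8(61), np.uint8(61), np.uint8(63), np.uint8(65), np.uint8(66), np.uint8(66), np.uint8(52)]
20
[... 1937 characters left out ...]
nt8(67), np.uint8(65), np.uint8(51), np.uint8(43), np.uint8(44), np.uint8(42), np.uint8(45), np.uint8(61), np.uint8(65)]
216 [np.uint8(72), np.uint8(72), np.uint8(71), np.uint8(72), np.uint8(72), np.uint8(71), np.uint8(72), np.uint8(72), np.uint8(72), np.uint8(72), np.uint8(71), np.uint8(68), np.uint8(67), np.uint8(67), np.uint8(66), np.uint8(67), np.uint8(70), np.uint8(70)]
edge 372.4 208.8 True along 0.0377 deg -1.1
edge 377 209.6 True along 0.0226 deg 1.5
edge 381.4 210.6 True along 0.0082 deg 1.4
rearwall top [0.47006848 0.04345782 0.079     ] [0.41996604 0.04070921 0.079     ]
rail [0.4752 0.2061 0.05  ]
rail [0.4854 0.041  0.05  ]
rail [0.391  0.2048 0.05  ]
rail [0.3971 0.0316 0.05  ]
```

```bash
python3 -m crank '[[0.19,0.2,0,-0.1,1],[0.1,0.2,-0.03,-0.077,1],[0.1,0.18,-0.03,0,1],[0.1,0.18,-0.03,0,1],[0.1,0.18,-0.03,0,1],[0.1,0.18,-0.03,0,1],[0.1,0.18,-0.03,0,1],[0.1,0.18,-0.03,0,1]]' 25
```

```text
clock: 0.77
tcp_pos: [0.3186, -0.3727, 0.1894]
orientation: [-3.139, -0.136, 0.0]
contact_force: [0.9, -0.2, -0.3]
grip_width: 0.0853
gripper_force: 0.0
```

```bash
python3 -m crank '[[0.116,0.134,0,0,1],[0.116,0.134,0,0,1],[0.116,0.134,0,0,1],[0.116,0.134,0,0,1],[0.116,0.134,0,0,1],[0,0,-0.15,0,1],[0,0,-0.15,0,1],[0,0,0,0,1]]'
python3 - <<'E'
from h import *
cv2.imwrite('pics/side1.png',r.grab_frame('side'));cv2.imwrite('pics/top1.png',r.grab_frame('top'))
s=cv2.imread('pics/side1.png');t=cv2.imread('pics/top1.png')
u,v=map(int,proj('side',r.get_obs()['tcp_pos']));x,y=map(int,proj('top',r.get_obs()['tcp_pos']));print(u,v,x,y)
cv2.imwrite('pics/z2.png',np.hstack([crop(s,u-60,v-80,u+60,v+40,400,400),crop(t,x-60,y-60,x+60,y+60,400,400)]))
E
```

```text
clock: 1.43
tcp_pos: [0.4312, -0.2385, 0.1253]
orientation: [-3.134, -0.139, 0.012]
contact_force: [-1.7, 0.6, -1.3]
grip_width: 0.0855
gripper_force: 0.0
378 175 447 254
```

View pics/z2.png

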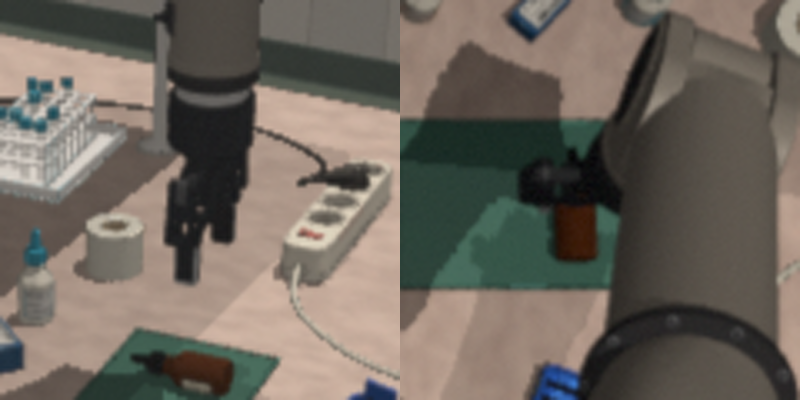

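```bash
python3 -m crank '[[0.01,0,-0.11,0,1],[0,0,-0.11,0,1],[0,0,-0.11,0,1],[0,0,-0.1,0,1],[0,0,-0.06,0,1],[0,0,-0.03,0,1],[0,0,0,0,1],[0,0,0,0,1]]'
```

```text
clock: 2.2
tcp_pos: [0.4371, -0.2415, 0.027]
orientation: [3.138, 0.135, 0.002]
contact_force: [-0.5, 0.1, -0.1]
grip_width: 0.0852
gripper_force: 0.0
```

```bash
python3 -m crank '[[0,0,-0.03,0,0.3],[0,0,-0.03,0,0.1],[0,0,-0.01,0,0],[0,0,0,0,-0.02],[0,0,0,0,-0.02]]'
python3 -m crank '[[0,0.01,0,0,-0.02],[-0.001,0.015,0,0,-0.02],[-0.0015,0.015,0,0,-0.02],[-0.0015,0.015,0,0,-0.02],[-0.0015,0.015,0,0,-0.02],[-0.0015,0.015,0,0,-0.02],[-0.0015,0.015,0,0,-0.02],[-0.0015,0.015,0,0,-0.02]]'
python3 - <<'E'
from h import *
cv2.imwrite('pics/side2.png',r.grab_frame('side'));cv2.imwrite('pics/top2.png',r.grab_frame('top'))
s=cv2.imread('pics/side2.png');t=cv2.imread('pics/top2.png')
cv2.imwrite('pics/z3.png',np.hstack([crop(s,335,160,415,240,400,400),crop(t,380,220,470,310,400,400)]))
E
```

```text
clock: 2.62
tcp_pos: [0.4362, -0.2407, 0.0117]
orientation: [-3.138, -0.136, 0.001]
contact_force: [0.7, 0.6, 0.6]
grip_width: 0.0422
gripper_force: 0.0
clock: 3.28
tcp_pos: [0.4343, -0.2174, 0.0118]
orientation: [3.139, 0.136, 0.0]
contact_force: [0.5, 0.8, 0.1]
grip_width: 0.0417
gripper_force: 0.0
```

View pics/z3.png

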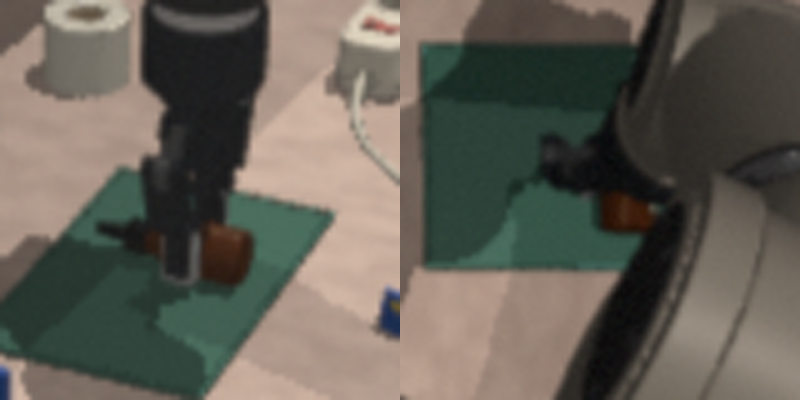

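```bash
python3 -m crank '[[-0.0015,0.015,0,0,-0.02],[-0.0015,0.015,0,0,-0.02],[-0.0015,0.015,0,0,-0.02],[-0.0015,0.015,0,0,-0.02],[-0.0015,0.015,0,0,-0.02],[-0.0015,0.015,0,0,-0.02],[-0.0015,0.015,0,0,-0.02],[-0.0015,0.015,0,0,-0.02]]'
python3 -m crank '[[-0.0015,0.015,0,0,-0.02],[-0.001,0.015,0,0,-0.02],[-0.001,0.01,0,0,-0.02],[-0.001,0.01,0,0,-0.02],[-0.001,0.005,0,0,-0.02],[0,0,0,0,-0.02],[0,0,0,0,-0.02],[0,0,0,0,-0.02]]'
python3 - <<'E'
from h import *
cv2.imwrite('pics/side3.png',r.grab_frame('side'));cv2.imwrite('pics/top3.png',r.grab_frame('top'))
s=cv2.imread('pics/side3.png');t=cv2.imread('pics/top3.png')
cv2.imwrite('pics/z4.png',np.hstack([crop(s,335,160,415,240,400,400),crop(t,380,220,470,310,400,400)]))
E
```

```text
clock: 4.05
tcp_pos: [0.4319, -0.1934, 0.0118]
orientation: [3.139, 0.136, 0.0]
contact_force: [0.1, -0.3, -0.1]
grip_width: 0.0423
gripper_force: 0.0
clock: 4.72
tcp_pos: [0.4308, -0.1829, 0.0118]
orientation: [3.139, 0.136, 0.0]
contact_force: [-0.0, 0.1, -0.3]
grip_width: 0.0419
gripper_force: 0.0
```

View pics/z4.png

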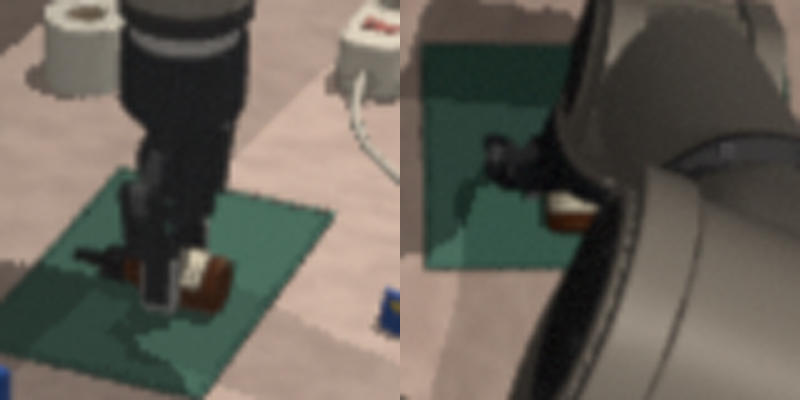

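```bash
cat >> h.py <<'E'
def cyl(n,u,v,B,yaw,R=.018):
    a=np.array([np.cos(yaw),np.sin(yaw),0]); q=np.array([-a[1],a[0],0]); o,d=ray(n,u,v)
    f=lambda w:np.array([w@q,w[2]])
    p=f(o-B);e=f(d); A,b,C=e@e,2*p@e,p@p-R*R; D=b*b-4*A*C
    X=o+d*(-b-np.sqrt(max(D,0)))/2/A-B
    return round(X@a,4),np.degrees(np.arctan2(X[2],X@q)).round(1)
E
python3 - <<'E'
from h import *
s=cv2.imread('pics/side3.png')
for u in (370,371,372,373,374,375,376): print(u,[int(s[v,u,0]) for v in range(204,226)])
B=np.array([.400,-.1875,.022])
for u in (371,373,375):
  for v in range(210,222,2): print(u,v,cyl('side',u,v,B,np.radians(5)))
E
```

```text
370 [34, 33, 33, 27, 29, 32, 38, 49, 74, 78, 73, 78, 80, 75, 74, 72, 63, 55, 51, 53, 76, 81]
371 [32, 29, 26, 28, 30, 45, 66, 70, 72, 75, 88, 97, 106, 63, 36, 32, 34, 36, 46, 53, 76, 82]
372 [30, 28, 28, 29, 30, 46, 85, 95, 101, 107, 129, 123, 120, 69, 29, 20, 22, 34, 45, 52, 75, 81]
373 [29, 27, 27, 28, 29, 62, 139, 161, 157, 143, 124, 115, 117, 79, 38, 22, 18, 29, 44, 49, 57, 77]
374 [31, 27, 25, 26, 26, 59, 142, 168, 159, 142, 128, 126, 109, 66, 31, 20, 19, 28, 41, 48, 53, 77]
375 [50, 40, 39, 39, 37, 55, 120, 160, 153, 133, 90, 65, 48, 32, 23, 20, 18, 25, 40, 48, 52, 76]
376 [89, 79, 76, 76, 75, 80, 104, 122, 87, 61, 40, 26, 23, 22, 19, 18, 16, 21, 38, 47, 55, 77]
371 210 (np.float64(0.0269), np.float64(84.9))
371 212 (np.float64(0.0239), np.float64(60.0))
371 214 (np.float64(0.0219), np.float64(40.3))
371 216 (np.float64(0.0206), np.float64(21.6))
371 218 (np.float64(0.0198), np.float64(1.6))
371 220 (np.float64(0.0201), np.float64(-24.7))
373 210 (np.float64(0.0214), np.float64(92.6))
373 212 (np.float64(0.0181), np.float64(64.9))
373 214 (np.float64(0.0159), np.float64(44.6))
373 216 (np.float64(0.0144), np.float64(25.9))
373 218 (np.float64(0.0135), np.float64(6.4))
373 220 (np.float64(0.0135), np.float64(-17.4))
375 210 (np.float64(0.0162), np.float64(102.9))
375 212 (np.float64(0.0122), np.float64(70.1))
375 214 (np.float64(0.0099), np.float64(48.9))
375 216 (np.float64(0.0083), np.float64(30.1))
375 218 (np.float64(0.0072), np.float64(11.1))
375 220 (np.float64(0.0069), np.float64(-11.1))
```

```bash
python3 - <<'E'
from h import *
for y in (-.1895,-.1875,-.1855,-.1835):
  B=np.array([.400,y,.022]); a=np.array([np.cos(.087),np.sin(.087),0]); q=np.array([-a[1],a[0],0])
  P=[proj('side',B+.012*a+.018*(q*np.cos(t)+np.array([0,0,1])*np.sin(t))) for t in np.radians(range(-90,181,5))]
  # v extents along bottle-perp at col 374
  v=[p[1]-(p[0]-374)*(-0.22) for p in P]; print(y,max(v),min(v),np.mean([p[0] for p in P]))
s=cv2.imread('pics/side3.png')
for u in (376,378,380): print(u,s[200:226,u].tolist())
t=cv2.imread('pics/top3.png'); print([t[270,x].tolist() for x in range(408,424)])
E
```

```text
-0.1895 221.5713761116212 210.46934742993867 375.483908884925
-0.1875 221.80502796524453 210.6947626898069 375.1927550531915
-0.1855 222.03906069013382 210.92054671202914 374.90112447322986
-0.1835 222.2734752183248 211.14670040224715 374.6090159730734
376 [[31, 30, 30], [28, 28, 28], [36, 37, 34], [61, 66, 57], [89, 94, 91], [79, 84, 80], [76, 81, 76], [76, 82, 73], [75, 81, 70], [80, 88, 79], [104, 118, 122], [122, 141, 150], [87, 103, 118], [61, 75, 94], [40, 53, 76], [26, 41, 67], [23, 37, 64], [22, 35, 59], [19, 32, 53], [18, 29, 48], [16, 27, 46], [21, 30, 47], [38, 47, 52], [47, 55, 43], [55, 65, 45], [77, 90, 61]]
378 [[76, 89, 62], [78, 90, 64], [87, 102, 70], [91, 107, 73], [93, 109, 74], [94, 110, 75], [93, 110, 74], [93, 109, 74], [94, 110, 76], [94, 110, 75], [91, 107, 78], [57, 72, 83], [39, 56, 84], [35, 51, 82], [31, 46, 72], [20, 33, 56], [25, 35, 56], [23, 32, 54], [22, 32, 51], [15, 29, 48], [20, 29, 49], [23, 34, 49], [50, 60, 53], [75, 88, 62], [81, 95, 66], [82, 96, 66]]
380 [[94, 109, 75], [93, 109, 74], [94, 110, 75], [93, 109, 74], [94, 110, 75], [93, 109, 74], [93, 109, 74], [93, 110, 74], [94, 110, 76], [94, 110, 75], [93, 109, 76], [79, 94, 83], [49, 63, 72], [33, 43, 57], [22, 33, 50], [21, 33, 48], [28, 37, 52], [29, 40, 50], [33, 43, 49], [44, 55, 52], [61, 73, 56], [76, 88, 62], [80, 93, 64], [82, 96, 65], [82, 96, 66], [82, 96, 66]]
[[72, 85, 54], [71, 86, 54], [69, 82, 52], [50, 59, 35], [38, 46, 30], [16, 26, 30], [6, 17, 39], [11, 20, 42], [11, 23, 45], [13, 30, 53], [16, 30, 55], [17, 34, 58], [20, 36, 60], [17, 33, 57], [16, 26, 42], [15, 16, 23]]
```

```bash
python3 - <<'E'
from h import *
p=onz('top',412.8,270.5,.024); print(p, 'centre y there',p[1]-.018, 'tcp-line y',-.1829-(.4308-p[0])*np.tan(.087))
E
```

```text
[ 0.40083619 -0.16696001  0.024     ] centre y there -0.1849600056151228 tcp-line y -0.18551344865913133
```

```bash
python3 -m crank '[[0,0,0,0,-0.08],[0,0,0,0,-0.12],[0,0,0,0,-0.15],[0,0,0,0,-0.3],[0,0,0,0,-0.3],[0,0,0,0,-0.3]]' 25
python3 -m crank '[[0,0,0.03,0,-0.3],[0,0,0.08,0,-0.3],[0,0,0.1,0,-0.3],[0,0,0.12,0,-0.3],[0,0,0.12,0,-0.3],[0,0,0.12,0,-0.3],[0,0,0.1,0,-0.3],[0,0,0.05,0,-0.3]]'
```

```text
clock: 5.32
tcp_pos: [0.4308, -0.1828, 0.0119]
orientation: [3.138, 0.136, 0.0]
contact_force: [-0.7, 0.1, 4.3]
grip_width: 0.0347
gripper_force: 24.7
clock: 5.98
tcp_pos: [0.4317, -0.183, 0.1583]
orientation: [3.137, 0.136, 0.005]
contact_force: [0.1, -0.1, -2.1]
grip_width: 0.0352
gripper_force: 25.3
```

```bash
python3 - <<'E'
from h import *
t=cv2.imread('pics/top0.png')
for u in (288,292,305,315,325,335): print(u,' '.join('%d/%d/%d'%tuple(t[v,u]) for v in list(range(229,238))+list(range(255,268))))
for v in (240,250): print(v,' '.join('%d/%d/%d'%tuple(t[v,u]) for u in list(range(296,304))+list(range(334,346))))
s=cv2.imread('pics/side0.png'); h=cv2.cvtColor(s,cv2.COLOR_BGR2HSV); m=cv2.inRange(h,(105,120,30),(130,255,255))
q=np.zeros_like(m); q[225:275,305:345]=m[225:275,305:345]; 
for v in range(228,245): print(v,np.where(q[v])[0][[0,-1]] if q[v].any() else '', end=' ')
E
```

```text
288 131/136/150 161/163/173 174/176/182 131/131/136 86/87/91 72/73/76 75/75/76 83/84/83 78/78/78 83/84/84 82/83/84 84/86/89 145/146/153 176/175/183 136/136/141 91/91/97 86/85/89 96/96/96 108/108/107 94/96/101 114/125/143 129/142/166
292 117/125/140 157/160/170 178/178/184 132/132/135 91/93/96 88/89/93 88/92/94 88/90/94 86/90/92 83/85/88 81/85/86 90/92/96 144/145/153 174/174/182 143/143/151 101/101/107 85/86/90 96/96/97 108/109/107 94/97/99 114/126/145 130/144/168
305 120/129/146 159/162/171 183/182/185 148/135/133 131/81/61 113/57/29 129/64/30 152/78/37 161/83/40 149/78/37 141/72/34 108/60/42 112/104/107 156/157/165 172/172/178 127/128/133 88/88/93 92/92/94 112/112/111 106/106/107 99/106/118 121/133/153
315 114/125/145 152/155/168 179/179/186 162/152/153 142/99/86 116/61/35 119/58/26 140/70/33 146/74/33 149/77/37 144/73/35 110/56/30 93/77/76 147/146/154 175/176/183 131/131/136 86/86/90 88/89/90 99/99/99 105/106/105 97/102/110 124/137/156
325 111/123/142 118/123/137 163/163/173 176/174/182 151/126/122 118/69/48 111/55/26 136/69/33 168/92/45 154/81/40 139/71/36 118/61/32 95/69/62 145/1
[... 249 characters left out ...]
5/166/175 143/144/152 100/100/106 81/81/84 95/96/95 110/111/109 97/99/101 112/123/140
240 74/74/74 67/64/65 97/64/50 134/70/38 127/64/31 85/44/23 74/40/26 80/44/26 106/55/27 109/58/30 109/58/29 110/58/29 115/61/30 93/49/23 102/51/24 138/72/36 140/87/62 118/107/110 133/143/165 137/152/175
250 65/66/67 64/59/56 113/67/44 137/72/37 105/54/25 102/52/26 112/56/27 117/59/28 50/29/20 43/27/19 44/25/19 40/23/16 32/20/14 42/21/9 104/53/26 139/75/41 134/94/75 113/109/117 126/138/159 135/150/174
228  229  230  231 [321 324] 232 [321 328] 233 [321 332] 234 [321 335] 235 [321 335] 236 [321 335] 237 [320 335] 238 [319 335] 239 [318 335] 240 [318 335] 241 [318 335] 242 [318 336] 243 [318 337] 244 [323 337]
```

```bash
python3 - <<'E'
from h import *
f=[onz('top',288,230.9,.05),onz('top',335,232.3,.05)];n=[onz('top',288,259,.05),onz('top',335,260.1,.05)]
for a in(f,n): d=a[0]-a[1]; print('yaw',np.degrees(np.arctan2(-d[0],d[1])))
mid=[(f[i]+n[i])/2 for i in(0,1)]; print('mid',mid,'gauge',np.linalg.norm(f[0]-n[0]))
a=onz('top',297.9,245,.079);b=onz('top',342.2,245,.079);print('ends',a,b,'c',(a+b)/2,np.linalg.norm(a-b))
print('side corners',onz('side',321,230.8,.079),onz('side',335.5,234.,.079))
E
```

```text
yaw 3.474096564456922
yaw 3.8493464591698663
mid [array([0.43717564, 0.19081039, 0.05      ]), array([0.44561964, 0.05882778, 0.05      ])] gauge 0.08081404394400965
ends [0.43333892 0.16109481 0.079     ] [0.44446816 0.03927818 0.079     ] c [0.43890354 0.10018649 0.079     ] 0.12232395929104829
side corners [0.46632174 0.04605302 0.079     ] [0.42399999 0.04068917 0.079     ]
```

```bash
python3 -m crank '[[0.004,0.05,0,0.1,-0.3],[0.004,0.08,0,0.13,-0.3],[0.004,0.09,0,0.13,-0.3],[0.004,0.09,0,0.13,-0.3],[0.004,0.09,0,0.13,-0.3],[0.004,0.09,0,0.13,-0.3],[0.004,0.09,0,0.13,-0.3],[0.004,0.09,0,0.13,-0.3]]'
python3 -m crank '[[0.004,0.09,0,0.13,-0.3],[0.004,0.09,0,0.13,-0.3],[0.004,0.09,0,0.13,-0.3],[0.004,0.09,0,0.13,-0.3],[0.004,0.09,0,0.13,-0.3],[0.004,0.09,0,0.13,-0.3],[0.004,0.08,0,0.13,-0.3],[0.004,0.05,0,0.091,-0.3]]'
python3 -m crank '[[0,0,0,0,-0.3],[0,0,0,0,-0.3]]'
python3 - <<'E'
from h import *
from scipy.spatial.transform import Rotation as Ro
o=r.get_obs();print(o['tcp_pos'],Ro.from_rotvec(o['orientation']).as_matrix().round(3),o['joints'].round(2))
cv2.imwrite('pics/side4.png',r.grab_frame('side'));cv2.imwrite('pics/top4.png',r.grab_frame('top'))
s=cv2.imread('pics/side4.png');t=cv2.imread('pics/top4.png')
cv2.imwrite('pics/z5.png',np.hstack([crop(s,270,160,370,260,400,400),crop(t,270,190,370,290,400,400)]))
E
```

```text
clock: 6.65
tcp_pos: [0.4366, -0.0479, 0.1553]
orientation: [-2.839, -1.345, 0.001]
contact_force: [-0.3, -0.4, -1.1]
grip_width: 0.0351
gripper_force: 25.3
clock: 7.32
tcp_pos: [0.4431, 0.087, 0.1554]
orientation: [-2.104, -2.332, -0.0]
contact_force: [0.3, -0.4, -1.1]
grip_width: 0.0347
gripper_force: 25.4
clock: 7.48
tcp_pos: [0.4431, 0.0852, 0.1553]
orientation: [-2.114, -2.323, 0.001]
contact_force: [-0.2, -0.3, -1.0]
grip_width: 0.0349
gripper_force: 25.4
[0.44311268 0.0851922  0.15530521] [[-0.094  0.996 -0.001]
 [ 0.996  0.094 -0.   ]
 [ 0.    -0.001 -1.   ]] [ 0.21  0.27 -0.62  2.11  0.21  0.82 -0.44]
```

View pics/z5.png

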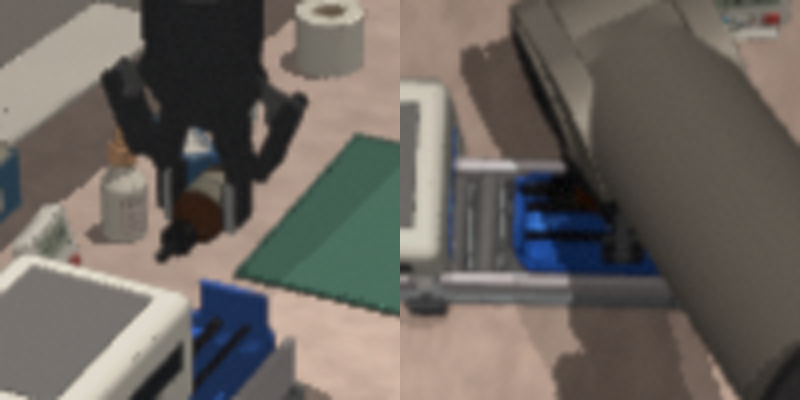

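```bash
python3 -m crank '[[0.005,-0.015,-0.05,-0.038,-0.3],[0,0,-0.09,0,-0.3],[0,0,-0.1,0,-0.3],[0,0,-0.1,0,-0.3],[0,0,-0.07,0,-0.3],[0,0,-0.04,0,-0.3],[0,0,0,0,-0.3],[0,0,0,0,-0.3]]'
python3 - <<'E'
from h import *
cv2.imwrite('pics/side5.png',r.grab_frame('side'));cv2.imwrite('pics/top5.png',r.grab_frame('top'))
s=cv2.imread('pics/side5.png');t=cv2.imread('pics/top5.png')
cv2.imwrite('pics/z6.png',np.hstack([crop(s,290,190,360,260,400,400),crop(t,280,210,350,280,400,400)]))
E
```

```text
clock: 8.25
tcp_pos: [0.4446, 0.0818, 0.0658]
orientation: [-2.149, -2.292, 0.001]
contact_force: [-0.8, -0.0, -0.1]
grip_width: 0.0349
gripper_force: 25.3
```

View pics/z6.png

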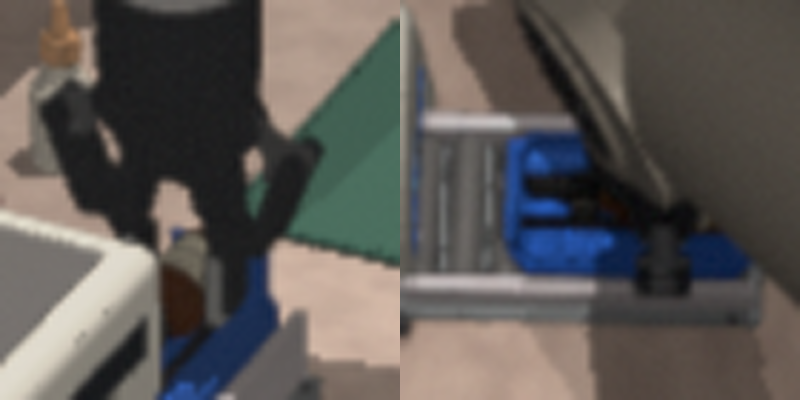

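```bash
python3 -m crank '[[0,0,-0.015,0,-0.3],[0,0,-0.01,0,-0.3],[0,0,-0.005,0,-0.3],[0,0,0,0,-0.3]]'
```

```text
clock: 8.68
tcp_pos: [0.4445, 0.0822, 0.0597]
orientation: [2.148, 2.293, -0.0]
contact_force: [0.1, 0.2, -1.7]
grip_width: 0.0348
gripper_force: 25.3
```

```bash
python3 -m crank '[[0,0,-0.005,0,-0.3],[0,0,0,0,-0.3]]'; python3 -m crank '[[0,0,-0.005,0,-0.3],[0,0,0,0,-0.3]]'
```

```text
clock: 8.85
tcp_pos: [0.4449, 0.0823, 0.0589]
orientation: [2.147, 2.293, 0.001]
contact_force: [0.1, 0.1, 1.1]
grip_width: 0.0351
gripper_force: 25.4
clock: 9.02
tcp_pos: [0.4449, 0.0823, 0.0588]
orientation: [2.147, 2.292, -0.0]
contact_force: [-3.4, -1.1, 14.6]
grip_width: 0.0351
gripper_force: 26.8
```

```bash
python3 -m crank '[[-0.003,0,0.004,0,-0.3],[0,0,0,0,-0.18],[0,0,0,0,-0.14],[0,0,0,0,-0.1],[0,0,0,0,0],[0,0,0,0,0.2],[0,0,0,0,0.3],[0,0,0,0,0.3]]'
python3 -m crank '[[0,0,0.1,0,0.4],[0,0,0.15,0,0.4],[0,0,0.15,0,0.4],[0,0,0.15,0,0.4],[0,-0.1,0.15,0,0.6],[-0.05,-0.2,0.15,0,1],[-0.05,-0.2,0.1,0,1],[0,-0.2,0,0,1]]'
python3 -m crank '[[0,-0.2,0,0,1],[0,-0.2,0,0,1],[0,0,0,0,1]]'
python3 - <<'E'
from h import *
cv2.imwrite('pics/side6.png',r.grab_frame('side'));cv2.imwrite('pics/top6.png',r.grab_frame('top'))
s=cv2.imread('pics/side6.png');t=cv2.imread('pics/top6.png')
print(r.get_obs()['joints'])
cv2.imwrite('pics/z7.png',np.hstack([crop(s,270,100,410,240,400,400),crop(t,280,205,350,275,400,400)]))
E
```

```text
clock: 9.68
tcp_pos: [0.4438, 0.0822, 0.0584]
orientation: [-2.147, -2.293, 0.0]
contact_force: [0.2, -0.1, 0.4]
grip_width: 0.0555
gripper_force: 0.0
clock: 10.35
tcp_pos: [0.4275, -0.0471, 0.2451]
orientation: [2.141, 2.292, 0.005]
contact_force: [1.1, -0.4, -1.5]
grip_width: 0.0856
gripper_force: 0.0
clock: 10.6
tcp_pos: [0.4256, -0.1347, 0.2412]
orientation: [2.158, 2.28, -0.003]
contact_force: [0.3, 0.1, -0.9]
grip_width: 0.0854
gripper_force: 0.0
[ 0.5911558   0.11513559 -0.46768264  2.04034788  0.06137574  0.99973101
  0.15444554]
```

View pics/z7.png

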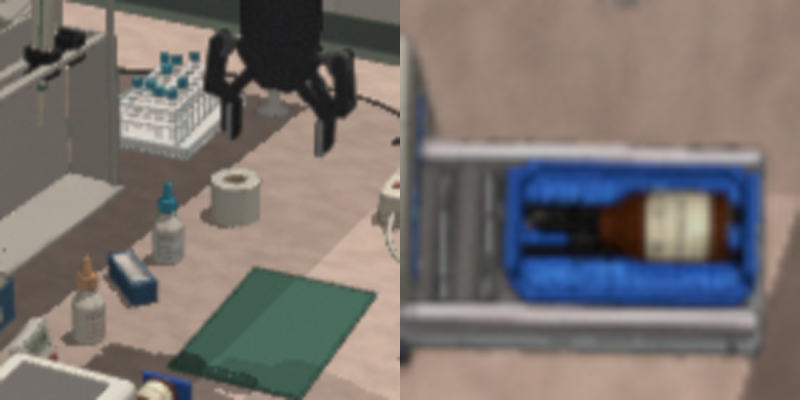

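```bash
python3 -m crank '[[-0.1,0.03,0,0,-1],[-0.1,0.03,0,0,-1],[-0.1,0.03,0,0,-1],[-0.1,0.03,0,0,-1]]'; python3 -m crank '[[-0.1,0.03,0,0,-1],[-0.1,0.03,0,0,-1],[-0.1,0.03,0,0,-1],[-0.1,0.03,0,0,-1]]'; python3 - <<'E'
from h import *
from scipy.spatial.transform import Rotation as Ro
o=r.get_obs();print(o['joints'].round(3),Ro.from_rotvec(o['orientation']).as_matrix().round(3))
E
```

```text
clock: 11.03
tcp_pos: [0.3458, -0.101, 0.2409]
orientation: [-2.144, -2.296, 0.0]
contact_force: [0.1, 0.1, -0.2]
grip_width: 0.0387
gripper_force: 0.0
clock: 11.37
tcp_pos: [0.2657, -0.0773, 0.2409]
orientation: [-2.144, -2.296, 0.001]
contact_force: [-0.3, -0.5, 0.2]
grip_width: 0.0001
gripper_force: 0.0
[ 0.62  -0.232 -0.459  2.339 -0.12   1.015  0.303] [[-0.068  0.998 -0.001]
 [ 0.998  0.068 -0.   ]
 [-0.    -0.001 -1.   ]]
```

```bash
cat > st.py <<'E'
from h import *
from scipy.spatial.transform import Rotation as Ro
o=r.get_obs();m=Ro.from_rotvec(o['orientation']).as_matrix();print('J',o['joints'].round(3),'zaxis',m[:,2].round(3),'yaxis',m[:,1].round(3))
E
python3 -m crank '[[-0.1,0.03,0,0,-1],[-0.1,0.03,0,0,-1],[-0.1,0.03,0,0,-1],[-0.1,0.03,0,0,-1]]';python3 st.py; python3 -m crank '[[-0.1,0.03,0,0,-1],[-0.1,0.03,0,0,-1],[0,0,0,0,-1],[0,0,0,0,-1]]'; python3 st.py
```

```text
clock: 11.7
tcp_pos: [0.2111, -0.0592, 0.2306]
orientation: [-2.122, -2.29, 0.014]
contact_force: [-3.4, 1.6, -1.3]
grip_width: 0.0001
gripper_force: 0.0
J [ 0.481 -0.337 -0.356  2.436 -0.137  1.048  0.291] zaxis [-0.02   0.006 -1.   ] yaxis [ 0.997  0.076 -0.02 ]
clock: 12.03
tcp_pos: [0.2017, -0.0589, 0.2289]
orientation: [-2.118, -2.261, 0.035]
contact_force: [-0.5, 1.1, -0.1]
grip_width: -0.0005
gripper_force: 0.0
J [ 0.592 -0.337 -0.431  2.435 -0.163  1.069  0.334] zaxis [-0.047  0.013 -0.999] yaxis [ 0.997  0.065 -0.046]
```

```bash
python3 -m crank '[[-0.15,0.04,0,0,-1],[-0.15,0.04,0,0,-1],[-0.15,0.04,0,0,-1],[-0.15,0.04,0,0,-1],[-0.15,0.04,0,0,-1],[-0.15,0.04,0,0,-1]]';python3 st.py; python3 -m crank '[[0.15,-0.04,0,0,-1],[0.15,-0.04,0,0,-1],[0.15,-0.04,0,0,-1],[0.15,-0.04,0,0,-1]]'; python3 st.py
```

```text
clock: 12.53
tcp_pos: [0.1601, -0.0541, 0.2331]
orientation: [-2.038, -2.176, 0.115]
contact_force: [0.5, 0.3, -0.5]
grip_width: -0.0004
gripper_force: 0.0
J [ 0.649 -0.336 -0.446  2.435 -0.165  1.194  0.377] zaxis [-0.167  0.051 -0.985] yaxis [ 0.984  0.069 -0.163]
clock: 12.87
tcp_pos: [0.2819, -0.0867, 0.2329]
orientation: [-2.04, -2.176, 0.115]
contact_force: [0.3, -0.1, 1.0]
grip_width: 0.0004
gripper_force: 0.0
J [ 0.653 -0.047 -0.504  2.231 -0.053  1.125  0.243] zaxis [-0.166  0.051 -0.985] yaxis [ 0.984  0.069 -0.162]
```

```bash
python3 -m crank '[[0,0,0,0.155,-1],[0,0,0,0.155,-1],[0,0,0,0.155,-1],[0,0,0,0.155,-1],[0,0,0,0.155,-1],[0,0,0,0.155,-1],[0,0,0,0.155,-1]]';python3 st.py; python3 -m crank '[[-0.1,0.03,0,0.155,-1],[-0.1,0.03,0,0.155,-1],[-0.1,0.03,0,0.155,-1],[-0.1,0.03,0,0.155,-1],[-0.1,0.03,0,0.155,-1],[-0.1,0.03,0,0.14,-1],[-0.15,0.04,0,0,-1],[-0.15,0.04,0,0,-1]]'; python3 st.py
```

```text
clock: 13.45
tcp_pos: [0.2805, -0.0863, 0.2329]
orientation: [-0.962, -2.866, 0.204]
contact_force: [0.1, -0.2, 0.5]
grip_width: -0.0
gripper_force: 0.0
J [ 0.568 -0.084 -0.54   2.261  0.06   1.1    0.926] zaxis [-0.148 -0.092 -0.985] yaxis [ 0.591  0.79  -0.162]
clock: 14.12
tcp_pos: [0.1841, -0.03, 0.2355]
orientation: [0.089, -3.0, 0.251]
contact_force: [0.4, -0.0, -0.2]
grip_width: -0.0001
gripper_force: 0.0
J [ 0.213 -0.336 -0.443  2.435  0.     1.17   1.434] zaxis [-0.124 -0.169 -0.978] yaxis [-0.07   0.984 -0.161]
```

```bash
python3 -m crank '[[0,0,-0.1,0,-1],[0,0,-0.1,0,-1],[0,0,-0.1,0,-1],[0,0,-0.1,0,-1]]';python3 st.py; python3 -m crank '[[-0.05,0,-0.1,0,-1],[-0.05,0,-0.1,0,-1],[0,0,0,0,-1]]'; python3 st.py
```

```text
clock: 14.45
tcp_pos: [0.1949, -0.0278, 0.2125]
orientation: [0.092, -3.0, 0.256]
contact_force: [-1.5, -0.9, 0.1]
grip_width: 0.0
gripper_force: 0.0
J [ 0.777 -0.337 -0.878  2.435 -0.104  1.065  1.633] zaxis [-0.123 -0.173 -0.977] yaxis [-0.071  0.984 -0.165]
clock: 14.7
tcp_pos: [0.2009, -0.0262, 0.1942]
orientation: [0.076, -2.981, 0.255]
contact_force: [-0.2, -0.4, 0.6]
grip_width: -0.0001
gripper_force: 0.0
J [ 1.068 -0.337 -1.12   2.435 -0.152  1.014  1.707] zaxis [-0.144 -0.173 -0.974] yaxis [-0.063  0.984 -0.165]
```

```bash
python3 -m crank '[[0.15,0,-0.1,0,-1],[0.15,0,-0.1,0,-1],[0.15,0,-0.1,0,-1],[0.15,0,-0.1,0,-1],[0.05,0,-0.07,0,-1]]';python3 st.py; python3 -m crank '[[-0.15,0,0,0,-1],[-0.15,0,0,0,-1],[-0.15,0,0,0,-1],[-0.15,0,0,0,-1],[-0.15,0,0,0,-1],[-0.15,0,0,0,-1]]'; python3 st.py
```

```text
clock: 15.12
tcp_pos: [0.2776, -0.0319, 0.1343]
orientation: [0.084, -2.949, 0.263]
contact_force: [0.4, 0.2, 1.0]
grip_width: -0.0002
gripper_force: 0.0
J [ 0.924  0.296 -1.289  2.352  0.464  1.001  0.931] zaxis [-0.172 -0.181 -0.968] yaxis [-0.072  0.983 -0.171]
clock: 15.62
tcp_pos: [0.1831, -0.0246, 0.1848]
orientation: [0.073, -2.894, 0.253]
contact_force: [-8.5, 25.1, 1.1]
grip_width: -0.0001
gripper_force: 0.0
J [ 1.252 -0.338 -1.287  2.434 -0.164  1.048  1.74 ] zaxis [-0.229 -0.177 -0.957] yaxis [-0.07   0.984 -0.165]
```

```bash
python3 -m crank '[[0,0,0,0,-1]]'; python3 -m crank '[[0.15,-0.05,0.1,0,-1],[0.15,-0.05,0.1,0,-1],[0.1,-0.1,0.15,0,-1],[0.1,-0.1,0.15,0,-1],[0.1,-0.1,0.15,0,-1],[0.1,-0.1,0.15,0,-1],[0.05,-0.1,0.15,0,-1],[0,-0.1,0.15,0,-1]]';python3 st.py
```

```text
clock: 15.7
tcp_pos: [0.1823, -0.0253, 0.1853]
orientation: [0.071, -2.893, 0.254]
contact_force: [-0.4, 0.3, -0.4]
grip_width: 0.0003
gripper_force: 0.0
clock: 16.37
tcp_pos: [0.3355, -0.1664, 0.406]
orientation: [0.078, -2.897, 0.262]
contact_force: [1.0, 0.0, -0.1]
grip_width: -0.0005
gripper_force: 0.0
J [ 1.472 -0.051 -1.265  1.823  0.18   1.521  1.811] zaxis [-0.224 -0.183 -0.957] yaxis [-0.073  0.983 -0.171]
```

```bash
python3 -m crank '[[0,-0.02,0.2,0,-1],[0,-0.02,0.2,0,-1],[0,-0.02,0.2,0,-1],[0,-0.02,0.2,0,-1],[0,-0.02,0.2,0,-1],[0,-0.02,0.2,0,-1]]';python3 st.py;python3 -m crank '[[0,0,0.2,0,-1],[0,0,0.2,0,-1],[0,0,0.2,0,-1],[0,0,0.2,0,-1]]';python3 st.py
```

```text
clock: 16.87
tcp_pos: [0.3288, -0.1849, 0.6175]
orientation: [0.079, -2.91, 0.26]
contact_force: [-1.9, -0.9, 0.6]
grip_width: -0.0001
gripper_force: 0.0
J [ 1.779 -0.142 -1.353  1.378  0.125  1.91   2.097] zaxis [-0.212 -0.181 -0.96 ] yaxis [-0.072  0.983 -0.169]
clock: 17.2
tcp_pos: [0.3156, -0.2124, 0.6822]
orientation: [0.074, -2.961, 0.362]
contact_force: [-0.2, 0.4, -0.3]
grip_width: 0.0001
gripper_force: 0.0
J [ 2.073 -0.335 -1.238  1.255 -0.04   1.915  2.445] zaxis [-0.15  -0.243 -0.958] yaxis [-0.068  0.969 -0.236]
```

```bash
python3 -m crank '[[0,0,-0.2,0,-1],[0,0,-0.2,-0.155,-1],[0,0,-0.2,-0.155,-1],[0,0,-0.2,-0.155,-1],[0,0,-0.1,-0.155,-1],[0,0,0,-0.155,-1],[0,0,0,-0.155,-1],[0,0,0,-0.155,-1]]';python3 -m crank '[[0,0,0,-0.155,-1],[0,0,0,-0.155,-1],[0,0,0,-0.155,-1],[0,0,0,-0.155,-1],[0,0,0,-0.155,-1],[0,0,0,-0.155,-1],[0,0,0,-0.155,-1],[0,0,0,-0.155,-1]]';python3 st.py
```

```text
clock: 17.87
tcp_pos: [0.3047, -0.2039, 0.5023]
orientation: [-1.131, -2.669, 0.231]
contact_force: [1.2, -0.2, 0.5]
grip_width: 0.0001
gripper_force: 0.0
clock: 18.53
tcp_pos: [0.2906, -0.1956, 0.5038]
orientation: [-2.23, -1.818, 0.05]
contact_force: [-0.7, 0.3, -0.0]
grip_width: 0.0004
gripper_force: 0.0
J [ 2.356 -0.337 -1.403  1.605 -0.278  1.854  0.76 ] zaxis [-0.192  0.18  -0.965] yaxis [ 0.958 -0.181 -0.224]
```

```bash
python3 -m crank '[[0,0,0,-0.155,-1],[0,0,0,-0.155,-1],[0,0,0,-0.155,-1]]';python3 -m crank '[[0,0,0.15,0,-1],[0,0,0.15,0,-1],[0,0,0.15,0,-1],[0,0,0.15,0,-1],[0,0,0.15,0,-1]]';python3 st.py
```

```text
clock: 18.78
tcp_pos: [0.2905, -0.1956, 0.5038]
orientation: [-2.522, -1.382, -0.02]
contact_force: [0.8, -0.2, -0.7]
grip_width: -0.0001
gripper_force: 0.0
clock: 19.2
tcp_pos: [0.2756, -0.181, 0.572]
orientation: [-2.555, -1.424, -0.039]
contact_force: [-1.0, 1.0, -0.2]
grip_width: -0.0
gripper_force: 0.0
J [ 1.791 -0.185 -0.997  1.529 -0.248  1.912  0.204] zaxis [-0.081  0.201 -0.976] yaxis [ 0.843 -0.508 -0.175]
```

```bash
python3 -m crank '[[0,0,0.2,0,-1],[0,0,0.2,0,-1],[0,0,0.2,0,-1],[0,0,0.2,0,-1],[0,0,0.2,0,-1]]';python3 st.py
```

```text
clock: 19.62
tcp_pos: [0.265, -0.1681, 0.5973]
orientation: [-2.602, -1.453, -0.039]
contact_force: [-0.8, 0.5, -0.0]
grip_width: 0.0002
gripper_force: 0.0
J [ 1.092 -0.189 -0.461  1.53  -0.183  1.914  0.042] zaxis [-0.056  0.153 -0.987] yaxis [ 0.848 -0.515 -0.127]
```

```bash
python3 -m crank '[[0.05,-0.03,0.2,0,-1],[0.05,-0.03,0.2,0,-1],[0.05,-0.03,0.2,0,-1],[0.05,-0.03,0.2,0,-1],[0.05,-0.03,0.2,0,-1]]';python3 st.py
```

```text
clock: 20.03
tcp_pos: [0.2983, -0.1808, 0.6378]
orientation: [-2.659, -1.48, -0.102]
contact_force: [-0.4, -0.2, 0.8]
grip_width: -0.0001
gripper_force: 0.0
J [ 0.43  -0.168  0.03   1.435 -0.111  1.915 -0.131] zaxis [ 0.011  0.117 -0.993] yaxis [ 0.85  -0.524 -0.052]
```

```bash
python3 -m crank '[[0,0,-0.1,-0.155,-1],[0,0,-0.1,-0.155,-1],[0,0,0,-0.155,-1],[0,0,0,-0.155,-1],[0,0,0,-0.155,-1],[0,0,0,-0.155,-1],[0,0,0,-0.155,-1],[0,0,0,-0.155,-1]]';python3 -m crank '[[0,0,0,-0.155,-1],[0,0,0,-0.155,-1],[0,0,0,-0.155,-1],[0,0,0.1,-0.155,-1],[0,0,0.2,-0.14,-1],[0,0,0.2,0,-1],[0,0,0.2,0,-1],[0,0,0.2,0,-1]]';python3 st.py
```

```text
clock: 20.7
tcp_pos: [0.2984, -0.1808, 0.598]
orientation: [-3.085, -0.057, -0.163]
contact_force: [-0.5, -0.3, -0.9]
grip_width: 0.0003
gripper_force: 0.0
clock: 21.37
tcp_pos: [0.3094, -0.1843, 0.7335]
orientation: [-3.004, 0.858, -0.281]
contact_force: [0.4, -0.8, -0.6]
grip_width: -0.0003
gripper_force: 0.0
J [ 0.829 -0.189 -0.302  1.232 -0.112  1.915 -1.646] zaxis [ 0.173 -0.044 -0.984] yaxis [-0.523 -0.85  -0.054]
```

```bash
python3 -m crank '[[0.1,-0.06,0.17,0,-1],[0.1,-0.06,0.17,0,-1],[0.1,-0.06,0.17,0,-1],[0.1,-0.06,0.17,0,-1],[0.1,-0.06,0.17,0,-1],[0.1,-0.06,0.17,0,-1],[0.1,-0.06,0.17,0,-1],[0.1,-0.06,0.17,0,-1]]';python3 st.py
```

```text
clock: 22.03
tcp_pos: [0.4198, -0.2527, 0.8056]
orientation: [2.974, -0.857, 0.489]
contact_force: [-0.2, -1.3, -0.2]
grip_width: 0.0001
gripper_force: 0.0
J [ 0.384  0.021  0.062  0.895 -0.047  1.915 -1.709] zaxis [ 0.294 -0.093 -0.951] yaxis [-0.52  -0.851 -0.078]
```

```bash
python3 -m crank '[[0,0,0.2,0,-1],[0,0,0.2,0,-1],[0,0,0.2,0,-1],[0,0,0.2,0,-1],[0,0,0.2,0,-1],[0,0,0.2,0,-1],[0,0,0.2,0,-1],[0,0,0.2,0,-1]]';python3 st.py
```

```text
clock: 22.7
tcp_pos: [0.4248, -0.2465, 0.9284]
orientation: [2.857, -0.829, 0.872]
contact_force: [-1.0, -0.3, 1.0]
grip_width: -0.0003
gripper_force: 0.0
J [-0.015  0.025  0.483  0.635 -0.074  1.915 -1.717] zaxis [ 0.507 -0.189 -0.841] yaxis [-0.505 -0.856 -0.112]
```

```bash
python3 -m crank '[[0,0,0.2,0,-1],[0,0,0.2,0,-1],[0,0,0.2,0,-1],[0,0,0,0,-1]]';python3 st.py
```

```text
clock: 23.03
tcp_pos: [0.4246, -0.243, 0.9735]
orientation: [2.8, -0.814, 1.012]
contact_force: [0.3, -0.3, -0.3]
grip_width: -0.0001
gripper_force: 0.0
J [-0.137  0.046  0.663  0.522 -0.128  1.915 -1.706] zaxis [ 0.58  -0.223 -0.784] yaxis [-0.496 -0.859 -0.123]
```

```bash
python3 -m crank '[[0,0,-0.2,0.15,-1],[0,0,-0.2,0.15,-1],[0,0,-0.2,0.15,-1],[0,0,-0.2,0.15,-1],[0,0,-0.2,0.15,-1],[0,0,-0.2,0.15,-1],[0,0,-0.2,0.15,-1],[0,0,-0.2,0.15,-1]]';python3 st.py;python3 -m crank '[[0,0,-0.2,0.15,-1],[0,0,-0.2,0.15,-1],[0,0,-0.2,0.15,-1],[0,0,-0.2,0.15,-1],[0,0,-0.2,0.15,-1],[0,0,-0.2,0.15,-1],[0,0,-0.2,0.15,-1],[0,0,-0.1,0.15,-1]]';python3 st.py
```

```text
clock: 23.7
tcp_pos: [0.4231, -0.2447, 0.658]
orientation: [-2.716, -0.485, -0.884]
contact_force: [1.0, -0.2, 0.1]
grip_width: -0.0001
gripper_force: 0.0
J [-0.453 -0.303  0.928  1.494 -0.327  1.485 -0.752] zaxis [ 0.523  0.327 -0.787] yaxis [ 0.383 -0.915 -0.126]
clock: 24.37
tcp_pos: [0.3636, -0.1737, 0.3894]
orientation: [-2.135, -1.571, -0.611]
contact_force: [1.1, -0.3, -0.5]
grip_width: -0.0002
gripper_force: 0.0
J [-0.966 -0.337  1.455  1.911 -0.257  1.457  0.202] zaxis [ 0.101  0.569 -0.816] yaxis [ 0.959 -0.274 -0.073]
```

```bash
python3 -m crank '[[0.1,0.08,-0.08,0,-1],[0.1,0.08,-0.08,0,-1],[0.1,0.08,-0.08,0,-1],[0.08,0.08,-0.08,0.05,-1],[0.05,0.08,-0.08,0.1,-1],[0,0.08,-0.05,0.1,-1],[0,0,0,0.05,-1]]';python3 st.py
```

```text
clock: 24.95
tcp_pos: [0.4062, -0.0443, 0.3304]
orientation: [-1.955, -1.811, -0.553]
contact_force: [0.1, 0.3, -0.6]
grip_width: -0.0001
gripper_force: 0.0
J [-1.261 -0.336  1.452  2.039 -0.256  1.25   0.186] zaxis [ 0.008  0.551 -0.834] yaxis [ 0.997 -0.066 -0.034]
```

```bash
python3 -m crank '[[0.06,0,-0.12,0,-1],[0.06,0,-0.12,0,-1],[0.06,0,-0.12,0,-1],[0.04,0,-0.12,0.03,-1],[0,0,-0.12,0.03,-1],[0,0,-0.12,0.04,-1],[0,0,-0.1,0,-1],[0,0,0,0,-1]]';python3 st.py
```

```text
clock: 25.62
tcp_pos: [0.3706, -0.0078, 0.2305]
orientation: [-1.961, -1.909, -0.557]
contact_force: [0.5, 0.7, -0.3]
grip_width: 0.0002
gripper_force: 0.0
J [-1.294 -0.337  1.455  2.276 -0.238  0.96   0.263] zaxis [ 0.038  0.504 -0.863] yaxis [ 0.999 -0.033  0.025]
```

```bash
python3 -m crank '[[0.15,-0.05,0.02,0,-1],[0.15,-0.05,0.02,0,-1],[0.15,-0.05,0.02,0,-1],[0.15,-0.05,0.02,0,-1],[0.15,-0.05,0.02,0,-1],[0.15,-0.05,0.02,0,-1]]';python3 st.py
```

```text
clock: 26.12
tcp_pos: [0.469, -0.0318, 0.3215]
orientation: [-2.046, -1.948, -0.595]
contact_force: [-0.4, 0.3, -0.8]
grip_width: 0.0001
gripper_force: 0.0
J [-1.379 -0.337  1.455  2.02  -0.164  1.081  0.106] zaxis [ 0.117  0.452 -0.884] yaxis [ 0.993 -0.072  0.095]
```

```bash
python3 -m crank '[[0.05,-0.1,0.05,-0.155,-1],[0.05,-0.1,0.05,-0.155,-1],[0.05,-0.1,0,-0.155,-1],[0.05,-0.1,0,-0.155,-1],[0.05,-0.1,0,-0.155,-1],[0.05,-0.1,0,-0.155,-1],[0.05,-0.1,0,-0.155,-1],[0.05,-0.1,0,-0.155,-1]]';python3 st.py;python3 -m crank '[[0,0,0,-0.155,-1],[0,0,0,-0.155,-1],[0,0,0,-0.155,-1],[0,0,0,-0.155,-1],[0,0,0,-0.155,-1],[0,0,0,-0.155,-1],[0,0,0,-0.155,-1],[0,0,0,-0.155,-1]]';python3 st.py
```

```text
clock: 26.78
tcp_pos: [0.5474, -0.1918, 0.3407]
orientation: [-2.904, -0.819, -0.747]
contact_force: [-0.5, -0.1, -1.0]
grip_width: -0.0001
gripper_force: 0.0
J [-1.205 -0.295  1.451  1.984  0.012  0.794 -0.728] zaxis [ 0.44   0.158 -0.884] yaxis [ 0.5   -0.861  0.095]
clock: 27.45
tcp_pos: [0.5466, -0.1902, 0.3406]
orientation: [2.852, -0.479, 0.666]
contact_force: [0.3, -0.5, 0.1]
grip_width: 0.0
gripper_force: 0.0
J [-0.639 -0.063  0.744  2.047  0.359  0.725 -2.011] zaxis [ 0.4   -0.238 -0.885] yaxis [-0.346 -0.933  0.095]
```

```bash
python3 -m crank '[[-0.08,0,0.18,-0.12,-1],[-0.08,0,0.18,-0.12,-1],[-0.08,0,0.18,-0.12,-1],[-0.08,0,0.18,0,-1],[-0.08,0,0.18,0,-1],[-0.08,0,0.18,0,-1],[-0.08,0,0.18,0,-1],[-0.08,0,0.18,0,-1]]';python3 st.py;python3 -m crank '[[0,0,0.2,0,-1],[0,0,0.2,0,-1],[0,0,0.2,0,-1],[0,0,0.2,0,-1],[0,0,0.2,0,-1],[0,0,0.2,0,-1]]';python3 st.py
```

```text
clock: 28.12
tcp_pos: [0.4172, -0.1895, 0.6306]
orientation: [2.712, -0.853, 0.614]
contact_force: [0.9, -1.4, 0.4]
grip_width: 0.0001
gripper_force: 0.0
J [-0.436 -0.328  0.308  1.62   0.483  1.532 -2.254] zaxis [ 0.321 -0.337 -0.885] yaxis [-0.588 -0.803  0.093]
clock: 28.62
tcp_pos: [0.4154, -0.186, 0.8425]
orientation: [2.702, -0.853, 0.634]
contact_force: [-0.7, 0.5, 1.5]
grip_width: 0.0002
gripper_force: 0.0
J [-0.309 -0.124  0.261  0.987  0.425  1.898 -2.012] zaxis [ 0.331 -0.346 -0.878] yaxis [-0.591 -0.801  0.093]
```

```bash
python3 -m crank '[[0,0,0.2,0,-1],[0,0,0.2,0,-1],[0,0,0.2,0,-1],[0,0,0.2,0,-1],[0,0,0.2,0,-1],[0,0,0.2,0,-1],[0,0,0,0,-1]]';python3 st.py
```

```text
clock: 29.2
tcp_pos: [0.3855, -0.1786, 0.8746]
orientation: [2.655, -0.866, 0.668]
contact_force: [-0.2, -0.8, 0.6]
grip_width: -0.0001
gripper_force: 0.0
J [ 0.552 -0.101 -0.442  0.896  0.331  1.906 -1.92 ] zaxis [ 0.342 -0.385 -0.857] yaxis [-0.61  -0.785  0.109]
```

```bash
python3 -m crank '[[0.05,-0.03,0.2,0,-1],[0.05,-0.03,0.2,0,-1],[0.05,-0.03,0.2,0,-1],[0.05,-0.03,0.2,0,-1],[0.05,-0.03,0.2,0,-1],[0.05,-0.03,0.2,0,-1],[0.05,-0.03,0.2,0,-1],[0,0,0,0,-1]]';python3 st.py
```

```text
clock: 29.87
tcp_pos: [0.367, -0.1752, 0.9139]
orientation: [2.64, -0.873, 0.725]
contact_force: [-0.3, -1.4, -0.0]
grip_width: -0.0002
gripper_force: 0.0
J [ 1.522 -0.135 -1.086  0.757  0.101  1.912 -1.743] zaxis [ 0.375 -0.393 -0.839] yaxis [-0.615 -0.783  0.092]
```

```bash
python3 -m crank '[[0,0,0,0.15,-1],[0,0,0,0.15,-1],[0,0,0.1,0.15,-1],[0.05,0,0.2,0,-1],[0.05,0,0.2,0,-1],[0.05,0,0.2,0,-1],[0,0,0.2,0,-1],[0,0,0.2,0,-1]]';python3 st.py
```

```text
clock: 30.53
tcp_pos: [0.3768, -0.1726, 0.9811]
orientation: [2.752, -0.391, 0.941]
contact_force: [-0.8, -0.9, -0.1]
grip_width: -0.0001
gripper_force: 0.0
J [ 1.913 -0.063 -1.404  0.549 -0.087  1.916 -1.425] zaxis [ 0.568 -0.277 -0.775] yaxis [-0.313 -0.943  0.108]
```

```bash
python3 -m crank '[[0.03,0,-0.19,0.1,-1],[0.03,0,-0.19,0.148,-1],[0.03,0,-0.19,0.148,-1],[0.03,0,-0.19,0.148,-1],[0.03,0,-0.19,0.148,-1],[0.03,0.02,-0.19,0.148,-1],[0.03,0.02,-0.19,0.148,-1],[0.03,0.02,-0.19,0.148,-1]]';python3 st.py
```

```text
clock: 31.2
tcp_pos: [0.4304, -0.1534, 0.7165]
orientation: [-2.855, -0.745, -0.992]
contact_force: [0.5, -0.5, 0.3]
grip_width: -0.0
gripper_force: 0.0
J [ 1.427 -0.243 -0.604  1.423 -0.71   1.576 -0.375] zaxis [ 0.577  0.179 -0.797] yaxis [ 0.448 -0.885  0.126]
```

```bash
python3 -m crank '[[0.02,0.045,-0.19,0.15,-1],[0.02,0.045,-0.19,0.15,-1],[0.02,0.045,-0.19,0.15,-1],[0.02,0.045,-0.19,0.15,-1],[0.02,0.045,-0.19,0.15,-1],[0.02,0.045,-0.19,0.15,-1]]';python3 st.py;python3 -m crank '[[0.02,0.045,-0.19,0.15,-1],[0.02,0.045,-0.19,0.15,-1],[0.02,0.045,-0.19,0.15,-1],[0.02,0.045,-0.19,0.15,-1],[0.02,0.045,-0.19,0.15,-1],[0,0,0,0.05,-1]]';python3 st.py
```

```text
clock: 31.7
tcp_pos: [0.4545, -0.0991, 0.4878]
orientation: [-2.266, -1.581, -0.854]
contact_force: [0.6, -0.8, -0.4]
grip_width: -0.0003
gripper_force: 0.0
J [ 1.248 -0.022 -0.708  1.758 -0.67   1.425  0.298] zaxis [ 0.32   0.511 -0.798] yaxis [ 0.916 -0.38   0.124]
clock: 32.2
tcp_pos: [0.4722, -0.0518, 0.2926]
orientation: [-1.581, -2.095, -0.663]
contact_force: [-0.6, -0.3, 0.6]
grip_width: -0.0001
gripper_force: 0.0
J [ 1.014  0.392 -0.823  1.821 -0.358  1.27   0.625] zaxis [-0.053  0.608 -0.792] yaxis [0.965 0.235 0.115]
```

```bash
python3 -m crank '[[-0.02,0.04,-0.18,0,-1],[-0.02,0.04,-0.18,0,-1],[-0.02,0.04,-0.18,0,-1],[-0.02,0.04,-0.18,0,-1],[-0.02,0.04,-0.18,0,-1],[-0.015,0.03,-0.15,0,-1],[0,0,-0.1,0,-1],[0,0,0,0,-1]]';python3 st.py
python3 - <<'E'
from h import *
cv2.imwrite('pics/side7.png',r.grab_frame('side'));cv2.imwrite('pics/top7.png',r.grab_frame('top'))
s=cv2.imread('pics/side7.png');t=cv2.imread('pics/top7.png')
cv2.imwrite('pics/z8.png',np.hstack([crop(s,280,150,380,250,400,400),crop(t,280,205,360,285,400,400)]))
E
```

```text
clock: 32.87
tcp_pos: [0.4496, -0.0089, 0.0676]
orientation: [-1.596, -2.095, -0.667]
contact_force: [-0.5, 0.6, 0.3]
grip_width: -0.0001
gripper_force: 0.0
J [ 0.886  0.68  -0.747  2.067 -0.26   0.757  0.694] zaxis [-0.042  0.604 -0.796] yaxis [0.967 0.225 0.12 ]
```

View pics/z8.png

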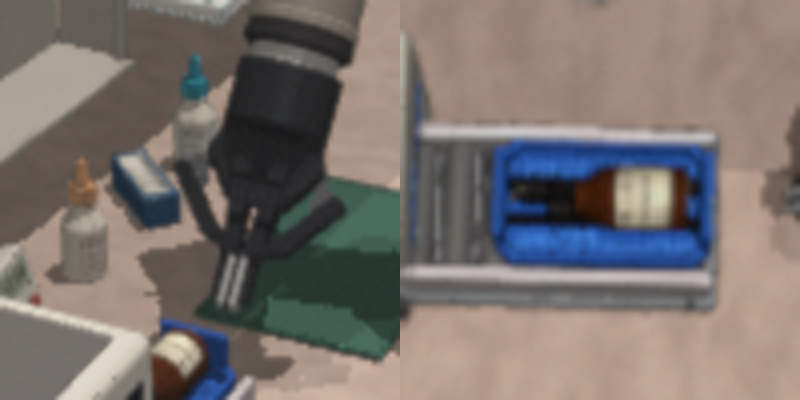

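```bash
python3 -m crank '[[0,0,-0.028,-0.14,-1],[-0.002,0.03,0,0,-1],[-0.0026,0.04,0,0,-1],[-0.0026,0.04,0,0,-1],[-0.0026,0.04,0,0,-1],[-0.0026,0.04,0,0,-1],[-0.0026,0.04,0,0,-1],[-0.0026,0.04,0,0,-1]]';python3 st.py;python3 -m crank '[[-0.0026,0.04,0,0,-1],[-0.0026,0.04,0,0,-1],[-0.0026,0.04,0,0,-1],[-0.0026,0.04,0,0,-1]]'
```

```text
clock: 33.63
tcp_pos: [0.449, 0.0444, 0.0654]
orientation: [-1.725, -2.023, -0.712]
contact_force: [-0.7, -2.1, 1.1]
grip_width: 0.0001
gripper_force: 0.7
J [ 0.85   0.658 -0.799  2.163 -0.356  0.582  0.618] zaxis [ 0.033  0.604 -0.796] yaxis [0.985 0.115 0.128]
clock: 33.97
tcp_pos: [0.4465, 0.0765, 0.0652]
orientation: [-1.725, -2.022, -0.712]
contact_force: [1.4, -2.0, 1.1]
grip_width: 0.0
gripper_force: 0.9
```

```bash
python3 -m crank '[[-0.003,0.03,0,0,-1],[-0.003,0.03,0,0,-1],[-0.003,0.03,0,0,-1],[-0.003,0.03,0,0,-1],[-0.003,0.03,0,0,-1]]';python3 -m crank '[[-0.003,0.03,0,0,-1],[-0.003,0.03,0,0,-1],[-0.003,0.03,0,0,-1],[-0.003,0.03,0,0,-1],[-0.003,0.03,0,0,-1],[-0.003,0.03,0,0,-1]]';python3 st.py
```

```text
clock: 34.38
tcp_pos: [0.4443, 0.1049, 0.065]
orientation: [-1.729, -2.022, -0.712]
contact_force: [1.2, -7.1, 3.1]
grip_width: -0.0004
gripper_force: 3.4
clock: 34.88
tcp_pos: [0.4417, 0.1408, 0.0651]
orientation: [-1.73, -2.022, -0.714]
contact_force: [2.8, -5.7, 2.0]
grip_width: 0.0001
gripper_force: 3.2
J [ 0.693  0.65  -0.858  2.229 -0.43   0.417  0.513] zaxis [ 0.037  0.603 -0.797] yaxis [0.985 0.111 0.13 ]
```

Past the catch; on toward home.

```bash
python3 -m crank '[[-0.003,0.03,0,0,-1],[-0.003,0.03,0,0,-1],[-0.003,0.03,0,0,-1],[-0.003,0.03,0,0,-1],[-0.003,0.03,0,0,-1],[-0.003,0.03,0,0,-1]]';python3 -m crank '[[-0.002,0.02,0,0,-1],[-0.002,0.02,0,0,-1],[-0.001,0.02,0,0,-1],[0,0,0,0,-1]]';python3 st.py
```

```text
clock: 35.38
tcp_pos: [0.4381, 0.1771, 0.0651]
orientation: [-1.73, -2.022, -0.714]
contact_force: [3.9, -4.5, 0.5]
grip_width: 0.0004
gripper_force: 2.2
clock: 35.72
tcp_pos: [0.4356, 0.1901, 0.0652]
orientation: [-1.726, -2.022, -0.712]
contact_force: [1.7, -2.1, 0.1]
grip_width: 0.0
gripper_force: 1.0
J [ 0.598  0.651 -0.88   2.248 -0.466  0.34   0.457] zaxis [ 0.033  0.604 -0.796] yaxis [0.985 0.114 0.128]
```

```bash
python3 -m crank '[[-0.001,0.015,0,0,-1],[-0.001,0.015,0,0,-1],[0,0,0,0,-1]]';python3 -m crank '[[-0.001,0.01,0,0,-1],[-0.001,0.01,0,0,-1],[0,0,0,0,-1]]';python3 -m crank '[[0,0.008,0,0,-1],[0,0,0,0,-1]]'
```

```text
clock: 35.97
tcp_pos: [0.4349, 0.1959, 0.0652]
orientation: [-1.725, -2.022, -0.712]
contact_force: [2.1, -2.5, 0.9]
grip_width: -0.0002
gripper_force: 1.2
clock: 36.22
tcp_pos: [0.4346, 0.1997, 0.0652]
orientation: [-1.726, -2.022, -0.712]
contact_force: [2.1, -3.2, 0.3]
grip_width: -0.0001
gripper_force: 1.5
clock: 36.38
tcp_pos: [0.4345, 0.2012, 0.0651]
orientation: [-1.726, -2.022, -0.711]
contact_force: [2.1, -4.6, 1.8]
grip_width: 0.0002
gripper_force: 1.9
```

```bash
python3 -m crank '[[0,0.01,0,0,-1],[0,0,0,0,-1]]';python3 -m crank '[[0,0.01,0,0,-1],[0,0,0,0,-1]]';python3 -m crank '[[0,0.01,0,0,-1],[0,0,0,0,-1]]'
python3 - <<'E'
from h import *
cv2.imwrite('pics/side8.png',r.grab_frame('side'));cv2.imwrite('pics/top8.png',r.grab_frame('top'))
s=cv2.imread('pics/side8.png');t=cv2.imread('pics/top8.png')
cv2.imwrite('pics/z9.png',np.hstack([crop(s,240,200,340,300,400,400),crop(t,230,205,330,305,400,400)]))
E
```

```text
clock: 36.55
tcp_pos: [0.4343, 0.2033, 0.0651]
orientation: [-1.725, -2.022, -0.711]
contact_force: [2.9, -4.5, 1.9]
grip_width: 0.0
gripper_force: 1.9
clock: 36.72
tcp_pos: [0.434, 0.2056, 0.0652]
orientation: [-1.724, -2.022, -0.711]
contact_force: [2.6, -2.3, -0.2]
grip_width: 0.0002
gripper_force: 1.1
clock: 36.88
tcp_pos: [0.4333, 0.2082, 0.0652]
orientation: [-1.722, -2.022, -0.71]
contact_force: [0.0, 0.5, -0.4]
grip_width: 0.0003
gripper_force: 0.0
```

View pics/z9.png

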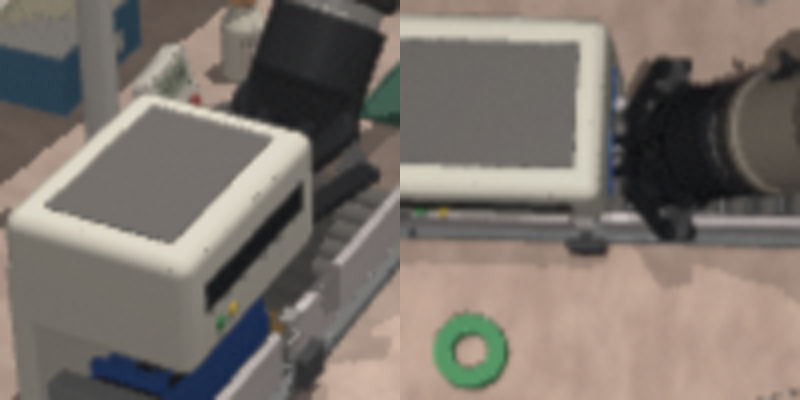

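```bash
python3 -m crank '[[0,0.008,0,0,-1],[0,0,0,0,-1]]';python3 -m crank '[[0,0.008,0,0,-1],[0,0,0,0,-1]]';python3 -m crank '[[0,0.008,0,0,-1],[0,0,0,0,-1]]'
```

```text
clock: 37.15
tcp_pos: [0.4335, 0.2087, 0.0648]
orientation: [-1.725, -2.022, -0.71]
contact_force: [-1.2, -3.3, 1.4]
grip_width: -0.0001
gripper_force: 1.7
clock: 37.32
tcp_pos: [0.4338, 0.209, 0.0644]
orientation: [-1.728, -2.022, -0.709]
contact_force: [-3.2, -12.2, 5.7]
grip_width: 0.0001
gripper_force: 5.5
clock: 37.48
tcp_pos: [0.4342, 0.2091, 0.0639]
orientation: [-1.731, -2.021, -0.708]
contact_force: [-2.9, -18.2, 7.1]
grip_width: -0.0002
gripper_force: 8.6
```

```bash
python3 -m crank '[[0,-0.02,0,0,-1],[0.002,-0.05,0,0,-1],[0.005,-0.1,0,0,-1],[0.005,-0.15,0.03,0,-1],[0,-0.15,0.05,0,-1],[0,-0.15,0.1,0,-1],[0,0,0,0,-1],[0,0,0,0,-1]]'
python3 - <<'E'
from h import *
cv2.imwrite('pics/side9.png',r.grab_frame('side'));cv2.imwrite('pics/top9.png',r.grab_frame('top'))
s=cv2.imread('pics/side9.png');t=cv2.imread('pics/top9.png')
cv2.imwrite('pics/z10.png',np.hstack([crop(s,255,240,335,320,400,400),crop(t,260,205,340,285,400,400)]))
E
```

```text
clock: 38.15
tcp_pos: [0.4379, 0.0862, 0.1016]
orientation: [-1.73, -2.021, -0.713]
contact_force: [-0.7, 0.9, -0.4]
grip_width: -0.0001
gripper_force: 0.0
```

View pics/z10.png

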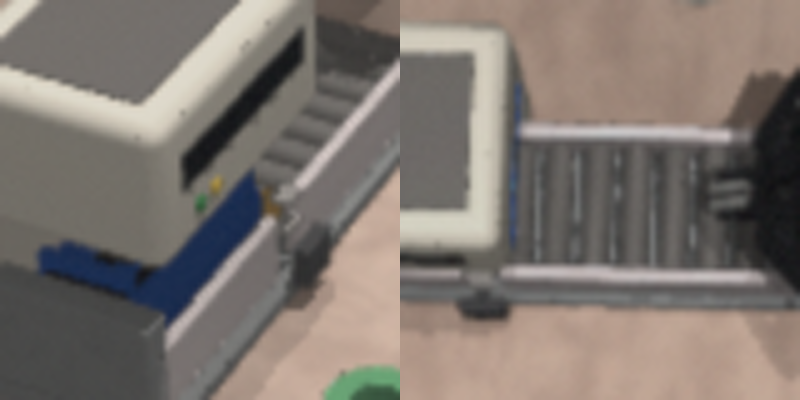

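The carrier is under the head against the end stop. The brass catch roller is visible out behind its corner, at zoom (270,200), and the robot is clear of everything.

```bash
python3 -c "
from bench import r
print(r.hand_in())"
```

```text
the job is handed in; nothing more can be done
None
```

The job is handed in at about 38 s of the 58 s allowed; no verdict was returned. The bottle was label-up in the cradle when last seen before the push (the read head hides it now), the carrier was pushed against its stop with about 18 N and the catch is back out behind it; I touched nothing else.

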